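Screw the lid onto the storage jar

ROBOT

A 7-joint arm with a two-finger parallel gripper is mounted at the origin on a cart in front of the work surface, level with it; the furniture and walls round the work are solid. World frame = base frame: x ahead of the robot, y to its left, z up, the work surface at z = 0. Lengths are in m, angles in rad, forces in N, time in s.
With the tool pointing down it reaches from about 0.4 to 0.9 m from the base axis. Payload 5.5 kg.
Tool frame: the origin (TCP) lies midway between the tips of the shut fingers; the grasp point (between the pads) lies 19 mm behind it; z points along the fingers, y is the line along which they close (so a half turn about z gives the same grasp; the last joint's range is limited). The gripper opens to 85 mm and grips with 20 to 120 N. Pads are 22 mm wide; open, the fingers measure 114 mm over their backs; the gripper's body (76 mm by 85 mm) begins 54 mm behind the grasp point. The pads swing forward as they close: fully open they stand 13 mm farther back than shut.
Start: joints at [-0.894, 0.501, -0.427, 1.55, 0.221, 1.138, -0.21], TCP at [0.261, 0.595, 0.231] pointing down, gripper open.
Joint ranges: [-2.88, 2.88], [-0.31, 2.03], [-1.54, 1.56], [0.2, 2.42], [-1.41, 4.55], [0.19, 2.02], [-2.57, 2.57]. Speed limits (rad/s): [2.57, 2.57, 3.14, 3.14, 3.14, 3.14, 3.14].

INTERFACE

Orientations are given as a unit quaternion [x, y, z, w].
In Python, from workcell import manip, optics gives the robot as it stands.
- The arm moves only by the tool apply_moves, never from a script. Its argument "targets" is one flat list of numbers, 7 for each row, row after row: the closure, from -1 (fully open) to 1 (shut), so that 0 is half open, then the shift along the tool's x, y, z each as a share of 0.1 m, from -1 to 1, then the turn, a rotation vector about the tool's x, y, z each as a share of pi rad, from -1 to 1. In form: [hand, x, y, z, rx, ry, rz, hand, x, y, z, rx, ry, rz, ...]. A call has 1 to 20 rows; each row is the pose to reach, as a shift and turn from the pose commanded when the call began, along the tool's axes at that moment, turning the shorter way round; what a row does not reach only later rows make up. A row lasts 1/10 s, in which the tool goes at most 50 mm and 8.59 degrees, less where a joint would pass 70% of its speed; a pose out of reach is approached as far as the arm can. A call with a number of a shift or a turn outside -1 to 1 is refused whole. A call with a gripper value outside its range is refused whole. The fingers move at their own pace and stop on an object; "squeeze" is the grip in N (left out, the last holds). Time passes only in rows, so rows that repeat a pose let the fingers close. It gives the time, the measured TCP pose, the force, the opening and the grip force at its end, in the units of the state.
- manip.get_obs(): the state, without advancing time (a new reading comes with each control period).
- optics.grab_frame(name): name is "scene" or "top"; returns a dict with "image" (384x512x3 uint8, red, green, blue), "intrinsics" (3x3 intrinsics, pixels), "world_from_camera" (4x4, takes a point from camera to world coordinates). Camera axes: x right, y up, looking along -z (the intrinsics and any distortion apply to the point x, -y, -z); pixel columns grow to the right and rows downward; lengths in m; the calibration is good to about 2 mm. A picture is of the moment at which its call begins. There is no depth.
- manip.sign_off(): hands the job in; it is judged then, once.
The state is a dict: "time_s": time; "q": joint angles; "dq": joint speeds; "effort": joint torques, N m; "position": TCP position; "tcp_rot": TCP orientation; "contact_force": force on the tool from outside, world axes, zero at the start; "torque": the same for the moment, N m; "width": finger opening in m; "grip_force": force on a finger pad.
Only numpy, scipy, OpenCV 4.12 (cv2) and the standard library are available. Lean on these libraries where they do the work, as an engineer would, in place of code of your own. Each camera call takes 0.05 s, during which the arm holds its last target. There are 200 camera calls.

TASK

Close the white storage jar with the wooden lid that fits it, the larger of the two; leave the smaller one where it lies. Set the lid level on the neck with its grip bar slanting about 60 degrees clockwise (seen from above) of the jar board's long direction, so that it rests on top of the thread; turn it back counter-clockwise until the bar lines up with the board's long direction and let it down into the thread start, then turn it clockwise until it is tight at the stop, and let go.

Things in the scene. Friction and masses are not known exactly. Their poses are not given: they have to be found in the camera images.
- lid_grip (a point): Larger wooden lid, loose, open side down: 93 mm across, 28 mm tall (6 mm top, 22 mm skirt, tapered cork plug inside, flush with the skirt's edge), 120 g; on top an upright grip bar 68 mm long, 16 wide, 32 tall. This point: middle of the bar, 50 mm above the lid's underside, 10 mm below the bar's top; x along the bar, z up.
- lid_bar_end (a point): End of the same lid's bar, 34 mm along x from lid_grip, same axes. Under each end of the bar a 6 mm thread pin stands inside the skirt at its lower edge, so a half turn of the lid makes no difference. Lid and neck have 4 mm of play all round, so it goes on when set down within 4 mm of the jar's axis.
- jar_mouth (a point): Centre of the rim of the white jar, 150 mm above the table; x along the board's long direction, z up. Jar 104 mm across, open neck 56 mm outside, 47 inside; fixed on a plywood board 240 x 120 mm screwed to the table. lid_grip stands 43 mm above the rim when the lid rests on the thread's top (bar 40 to 90 degrees clockwise of x), 32 mm when let down into the start, 28 mm when tight.
- jar_start (a point): One of the two thread starts, 31 mm from the jar's axis along +x, 7 mm below the rim; the other is opposite. Pins enter while the bar is within 20 degrees of x; a held lid must be lowered the 11 mm. Turned clockwise (from above) it sinks 4 mm more between 32 and 70 degrees and stops at 80, bar nearly across the board; counter-clockwise it stops at 26. Turning takes little force.
- small_lid_grip (a point): Smaller wooden lid of the same form, loose, does not fit: 58 mm across, 28 mm tall, bar 44 x 16 x 32 mm. This point: middle of its bar, 50 mm above its underside; x along the bar, z up.
Mind the look-alikes: they are no part of the job. Leave any orange or turquoise look-alike of the part that bears lid_grip alone.

How it is judged:
By the outcome, as a careful person would: the job done as asked, in the order asked, and still so for the second after the job is handed in, with the robot touching nothing.
It also fails if it takes over 48 s, if anything falls off the work surface, if the arm or the gripper's body presses on something with over 40 N, if the wrist force passes 120 N, or if a joint passes its speed limit or range.

## Working session

There is one attempt and no reset: what is moved stays moved. The work goes in short steps, Python scripts to look and compute and a tool call to move; the robot and the scene stay as the last step left them, time stands still between calls to the robot, and variables do not carry over. Pictures are saved under pics/ and viewed, at most 10 in all, crops included, and the job is handed in when it is done.

Besides the shell and the picture viewer there is one more tool, called after "Request:" in YAML: its name, and indented under it one key for each argument. apply_moves: Moves the arm, as the interface text tells. Shift numbers are shares of 0.1 m and turn numbers shares of pi rad, none past 1 either way. Its arguments: {"type":"object","properties":{"targets":{"type":"array","items":{"type":"number","minimum":-1,"maximum":1}},"squeeze":{"type":"number"}},"required":["targets"]}

```bash
mkdir -p pics; ls
python3 - <<'E'
from workcell import manip, optics
import cv2,numpy as np
for n in("scene","top"):
    f=optics.grab_frame(n); cv2.imwrite(f"pics/{n}0.png",cv2.resize(f["image"][:,:,::-1],(800,600),interpolation=cv2.INTER_CUBIC))
    print(n,f["intrinsics"],f["world_from_camera"].round(4) if hasattr(f["world_from_camera"],'round') else f["world_from_camera"],[k for k in f])
print(manip.get_obs())
E
```

```text
pics
scene [[402.42567497   0.         255.29613497]
 [  0.         402.42567497 193.23907114]
 [  0.           0.           1.        ]] [[ 0.5689  0.53   -0.6288 -0.036 ]
 [-0.8223  0.357  -0.4431 -0.4513]
 [-0.0103  0.7692  0.639   0.7151]
 [ 0.      0.      0.      1.    ]] ['image', 'intrinsics', 'world_from_camera']
top [[363.15597537   0.         254.32020846]
 [  0.         363.15597537 197.14331378]
 [  0.           0.           1.        ]] [[-0.0229  0.9884 -0.1501  0.3885]
 [-0.9995 -0.026  -0.0187 -0.0374]
 [-0.0224  0.1496  0.9885  1.1654]
 [ 0.      0.      0.      1.    ]] ['image', 'intrinsics', 'world_from_camera']
{'time_s': 0.1, 'q': array([-0.89378004,  0.5017641 , -0.4267926 ,  1.55133514,  0.22085205,
        1.13829248, -0.21025852]), 'dq': array([ 0.00051274, -0.00162778, -0.00124623, -0.00172683,  0.00030975,
       -0.00127919,  0.00098547]), 'effort': array([-1.22605285e-02, -5.70807016e+01, -5.83931029e+00, -2.81748605e+01,
        1.04035990e-02,  5.56483719e-03,  2.52126443e-05]), 'position': array([0.26118105, 0.59454726, 0.23035977]), 'tcp_rot': array([ 2.05387656e-01,  9.78680314e-01, -8.48647095e-04, -1.84988543e-04]), 'contact_force': array([ 0.7358438 ,  0.75304481, -0.33847918]), 'torque': array([ 0.02614917, -0.0007017 , -0.01903421]), 'grip_force': 0.0, 'width': 0.08577175404005812}
```

View pics/top0.png

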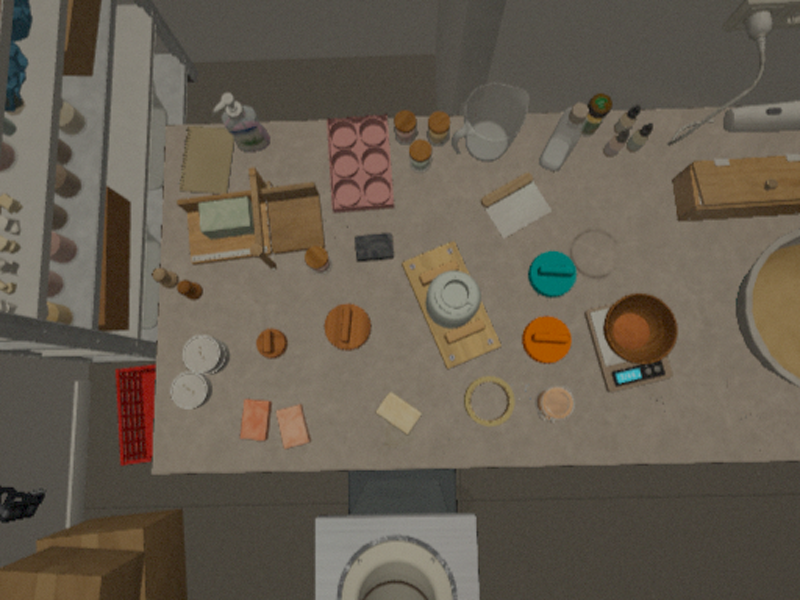

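View pics/scene0.png

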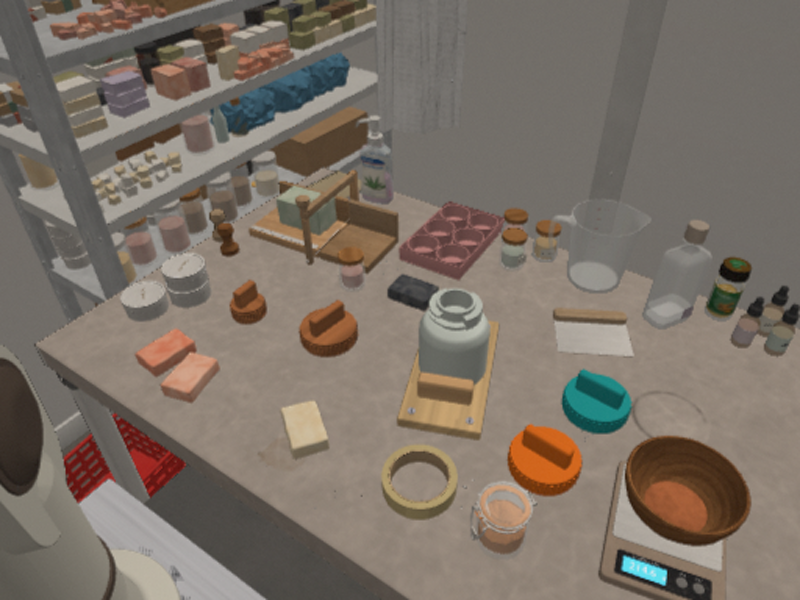

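The top view shows the larger wooden lid near (348,327), the small lid near (271,343), and the jar near (455,297) on its board. The orange and turquoise look-alikes are to the right. Next I'll enlarge crops of the lid and jar.

Run:
```python
import cv2,numpy as np
from workcell import optics
t=optics.grab_frame("top")["image"][:,:,::-1]; s=optics.grab_frame("scene")["image"][:,:,::-1]
def crop(im,x,y,w,h,k): return cv2.resize(im[y:y+h,x:x+w],(w*k,h*k),interpolation=cv2.INTER_CUBIC)
# top crop x 195..325, y150..240 k6 ; 
cv2.imwrite("pics/t1.png",crop(t,195,150,132,90,6))
cv2.imwrite("pics/s1.png",crop(s,180,180,150,100,5))
```

```text
(no output)
```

View pics/t1.png

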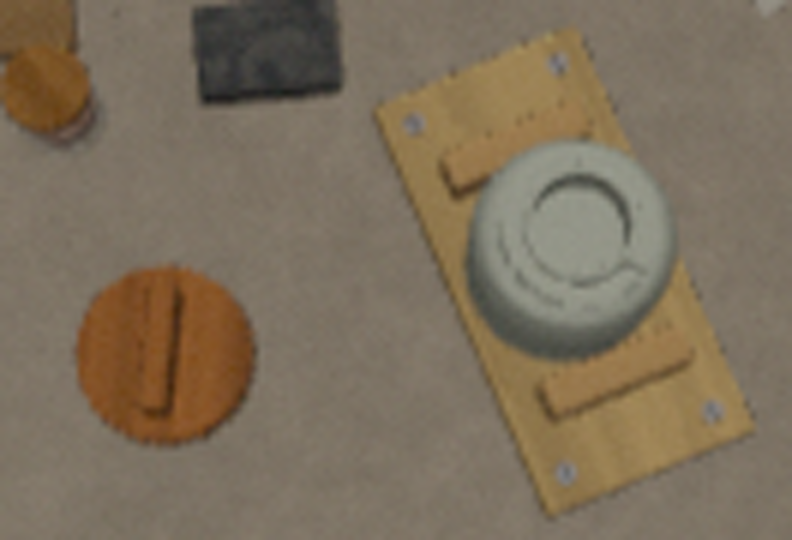

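View pics/s1.png

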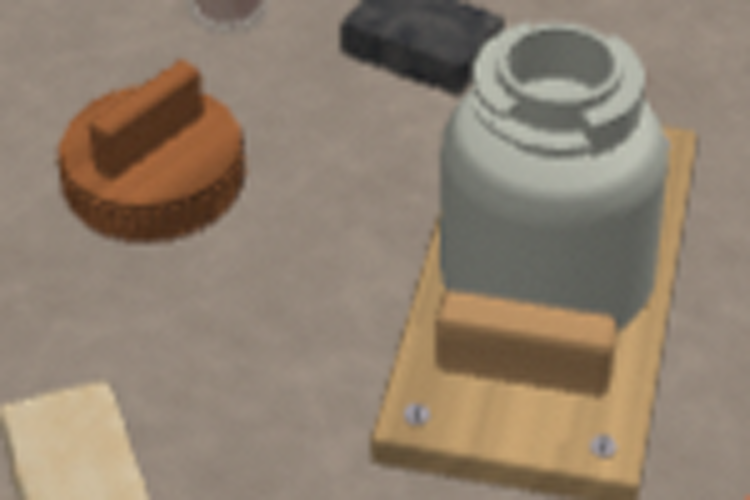

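The top crop shows the lid disc centred at (167,355) with a radius of about 89, and the jar hole at about (578,229). The board corners are (375,112), (580,28), (755,430) and (550,518). In the scene crop the bar's top corners are (92,122), (108,137), (200,78) and (182,60), and the rim centre is about (559,63).

```bash
cat > h.py <<'E'
import numpy as np
from workcell import manip, optics
F={n:optics.grab_frame(n) for n in("top","scene")}
def ray(n,u,v):
    K=np.array(F[n]["intrinsics"]);T=np.array(F[n]["world_from_camera"])
    d=np.linalg.inv(K)@[u,v,1]; return T[:3,3],T[:3,:3]@(d*[1,-1,-1])
def atz(n,u,v,z):
    c,d=ray(n,u,v); return c+d*(z-c[2])/d[2]
def proj(n,p):
    K=np.array(F[n]["intrinsics"]);T=np.array(F[n]["world_from_camera"])
    q=T[:3,:3].T@(np.array(p)-T[:3,3])*[1,-1,-1]; q=K@q; return q[:2]/q[2]
E
cat > m.py <<'E'
from h import *
t=lambda u,v,z:atz("top",(u+.5)/6-.5+195,(v+.5)/6-.5+150,z)
s=lambda u,v,z:atz("scene",(u+.5)/5-.5+180,(v+.5)/5-.5+180,z)
np.set_printoptions(precision=4,suppress=True)
print("lid disc top z.02",t(167,355,.02))
c=np.array([s(*p,.06) for p in[(92,122),(108,137),(200,78),(182,60)]]);print("bar corners scene",c, c.mean(0))
d=(c[2]+c[3]-c[0]-c[1])/2;print("len",np.linalg.norm(d),"ang",np.degrees(np.arctan2(d[1],d[0])), "w",np.linalg.norm(c[1]-c[0]))
c=np.array([t(*p,.06) for p in[(148,284),(178,284),(172,412),(142,408)]]);print("bar top",c.mean(0));d=(c[0]+c[1]-c[2]-c[3])/2
print("ang",np.degrees(np.arctan2(d[1],d[0])),np.linalg.norm(d))
print("rim top",t(578,229,.15),"rim scene",s(559,63,.15))
for z in(.012,.018):
    b=np.array([t(*p,z) for p in[(375,112),(580,28),(755,430),(550,518)]]);print("board",b.mean(0))
    for i,j in((3,0),(2,1)): d=b[j]-b[i];print(np.linalg.norm(d),np.degrees(np.arctan2(d[1],d[0])))
    d=b[0]-b[1];print(np.linalg.norm(d),np.degrees(np.arctan2(d[1],d[0]))-90);d=b[3]-b[2];print(np.linalg.norm(d),np.degrees(np.arctan2(d[1],d[0]))-90)
from scipy.spatial.transform import Rotation as R
print(R.from_quat(manip.get_obs()["tcp_rot"]).as_matrix(),manip.get_obs()["time_s"])
E
python3 m.py
```

```text
lid disc top z.02 [0.5277 0.0866 0.02  ]
bar corners scene [[0.4953 0.0969 0.06  ]
 [0.4912 0.083  0.06  ]
 [0.5518 0.0737 0.06  ]
 [0.5579 0.0903 0.06  ]] [0.524 0.086 0.06 ]
len 0.062066121683855446 ang -7.337115259288577 w 0.014470863498014915
bar top [0.5272 0.0858 0.06  ]
ang -3.244564455426394 0.06501109491673163
rim top [ 0.5668 -0.1225  0.15  ] rim scene [ 0.5676 -0.1233  0.15  ]
board [ 0.5696 -0.1257  0.012 ]
0.23754050033988108 21.423935622152452
0.2364804365517223 20.769177798199678
0.12076203798214921 21.179099659088152
0.11805989713772677 21.695452102525152
board [ 0.5687 -0.1252  0.018 ]
0.23630483373138214 21.42393562215245
0.23525028430992725 20.76917779819968
0.12013384355763923 21.179099659088152
0.11744575903291024 21.695452102525167
[[-0.9156  0.402  -0.0003]
 [ 0.402   0.9156 -0.0005]
 [ 0.     -0.0006 -1.    ]] 0.3
```

Request:
apply_moves:
  targets: [-1, -0.3, -0.24, 0, 0, 0, 0, -1, -0.6, -0.48, 0, 0, 0, 0, -1, -0.9, -0.72, 0, 0, 0, 0]
  squeeze: 60

```text
time_s: 0.6
position: [0.315, 0.4919, 0.2311]
tcp_rot: [0.205, 0.979, -0.0, -0.0]
contact_force: [0.8, 0.2, 0.1]
width: 0.0858
grip_force: 0.0
```

Request:
apply_moves:
  targets: [-1, -0.3, -0.24, 0, 0, 0, 0, -1, -0.6, -0.48, 0, 0, 0, 0, -1, -0.9, -0.72, 0, 0, 0, 0, -1, -0.9, -0.72, 0, 0, 0, 0]

```text
time_s: 1.0
position: [0.3722, 0.385, 0.2311]
tcp_rot: [0.21, 0.978, -0.002, 0.001]
contact_force: [0.5, 0.0, -0.3]
width: 0.0853
grip_force: 0.0
```

Request:
apply_moves:
  targets: [-1, -0.3, -0.24, 0, 0, 0, 0, -1, -0.6, -0.48, 0, 0, 0, 0, -1, -0.9, -0.72, 0, 0, 0, 0]

```text
time_s: 1.3
position: [0.4219, 0.2884, 0.2315]
tcp_rot: [0.205, 0.979, 0.0, 0.0]
contact_force: [0.8, 1.0, -0.4]
width: 0.0853
grip_force: 0.0
```

Request:
apply_moves:
  targets: [-1, -0.3, -0.24, 0, 0, 0, 0, -1, -0.6, -0.48, 0, 0, 0, 0, -1, -0.9, -0.72, 0, 0, 0, 0, -1, -0.9, -0.72, 0, 0, 0, 0]

```text
time_s: 1.7
position: [0.4779, 0.1811, 0.2313]
tcp_rot: [0.21, 0.978, -0.001, 0.001]
contact_force: [-0.2, 0.1, -0.3]
width: 0.0855
grip_force: 0.0
```

```bash
cat > go.py <<'E'
# usage: go.py x y z barangle -> tool-frame shares from the measured pose
import sys
from h import *
from scipy.spatial.transform import Rotation as R
np.set_printoptions(precision=4,suppress=True)
o=manip.get_obs(); M=R.from_quat(o["tcp_rot"]).as_matrix()
x,y,z,a=map(float,sys.argv[1:5])
cur=np.degrees(np.arctan2(M[1,1],M[0,1]))-90
ya=np.radians(a+90); Y=np.array([np.cos(ya),np.sin(ya),0]);Z=np.array([0,0,-1.]);X=np.cross(Y,Z)
G=np.c_[X,Y,Z]
print("t",o["time_s"],"pos",o["position"],"bar ang",cur,"q",o["q"],"w",o["width"],"F",o["contact_force"])
print("shift",M.T@(np.array([x,y,z])-o["position"])/.1,"turn",R.from_matrix(M.T@G).as_rotvec()/np.pi)
E
python3 go.py 0.527 0.086 0.15 -5
```

```text
t 1.8 pos [0.4754 0.1865 0.2313] bar ang -23.82771907746995 q [-0.1965  0.2323 -0.2644  1.9009  0.0703  1.0172  0.6639] w 0.0850048151438869 F [-0.5585  1.0037 -0.3304]
shift [-0.878  -0.7109  0.8127] turn [ 0.0001 -0.0001 -0.1046]
```

Request:
apply_moves:
  targets: [-1, -0.3, -0.24, 0.2, 0, 0, -0.035, -1, -0.6, -0.48, 0.5, 0, 0, -0.07, -1, -0.88, -0.71, 0.8, 0, 0, -0.105, -1, -0.88, -0.71, 0.8, 0, 0, -0.105, -1, -0.88, -0.71, 0.8, 0, 0, -0.105, -1, -0.88, -0.71, 0.8, 0, 0, -0.105]

```text
time_s: 2.4
position: [0.5271, 0.0892, 0.1519]
tcp_rot: [0.041, 0.999, 0.001, 0.0]
contact_force: [-0.5, 0.3, 0.3]
width: 0.0857
grip_force: 0.0
```

```bash
python3 go.py 0.527 0.086 0.034 -5
python3 - <<'E'
import cv2
from workcell import optics
k=5
s=optics.grab_frame("scene")["image"][:,:,::-1][150:250,150:290]
t=optics.grab_frame("top")["image"][:,:,::-1][160:250,180:300]
import numpy as np
cv2.imwrite("pics/s2.png",cv2.resize(s,None,fx=k,fy=k,interpolation=cv2.INTER_CUBIC))
E
```

```text
t 2.5 pos [0.5274 0.0889 0.1524] bar ang -4.632939214510756 q [-0.0164  0.3708 -0.2428  1.9189  0.1139  0.8631  1.1727] w 0.08529111268943637 F [0.6796 0.7731 0.6065]
shift [ 0.0032 -0.0311  1.184 ] turn [0.0004 0.0005 0.002 ]
```

View pics/s2.png

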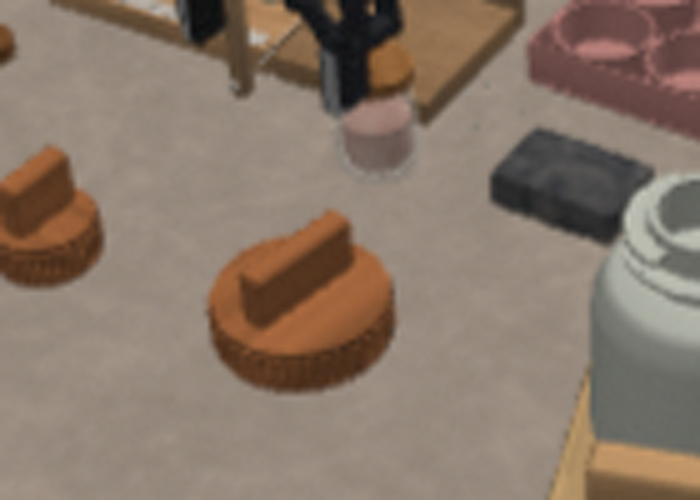

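The gripper hangs above the lid, out of the way, and the lid is undisturbed with its bar from (260,280) to (335,225). Next I descend.

Request:
apply_moves:
  targets: [-1, 0, -0.03, 0.3, 0, 0, 0.002, -1, 0, -0.03, 0.6, 0, 0, 0.002, -1, 0, -0.03, 0.8, 0, 0, 0.002, -1, 0, -0.03, 0.8, 0, 0, 0.002, -1, 0, -0.03, 0.8, 0, 0, 0.002]

```text
time_s: 3.1
position: [0.5271, 0.084, 0.0719]
tcp_rot: [0.045, 0.999, 0.0, 0.0]
contact_force: [1.0, -0.8, -0.4]
width: 0.0854
grip_force: 0.0
```

```bash
python3 go.py 0.527 0.086 0.034 -5
```

```text
t 3.2 pos [0.5281 0.0839 0.0728] bar ang -5.143475512132866 q [-0.0329  0.4902 -0.2155  1.9655  0.1571  0.6991  1.1369] w 0.08521894440665966 F [-0.0533 -0.3084 -0.3734]
shift [0.014  0.0193 0.3881] turn [ 0.0002  0.0008 -0.0008]
```

Request:
apply_moves:
  targets: [-1, 0, 0.02, 0.2, 0, 0, 0, -1, 0, 0.02, 0.38, 0, 0, 0, -1, 0, 0.02, 0.38, 0, 0, 0, -1, 0, 0.02, 0.38, 0, 0, 0, 0, 0, 0.02, 0.38, 0, 0, 0, 0.5, 0, 0.02, 0.38, 0, 0, 0, 1, 0, 0.02, 0.38, 0, 0, 0, 1, 0, 0.02, 0.38, 0, 0, 0, 1, 0, 0.02, 0.38, 0, 0, 0, 1, 0, 0.02, 0.38, 0, 0, 0, 1, 0, 0.02, 0.38, 0, 0, 0, 1, 0, 0.02, 0.38, 0, 0, 0]
  squeeze: 60

```text
time_s: 4.4
position: [0.5275, 0.0855, 0.0337]
tcp_rot: [0.045, 0.999, 0.0, 0.0]
contact_force: [-0.9, 0.7, 5.5]
width: 0.0154
grip_force: 59.2
```

```bash
python3 go.py 0.567 -0.123 0.22 -38.7
python3 - <<'E'
from workcell import manip
print(manip.get_obs()["grip_force"])
E
```

```text
t 4.5 pos [0.5275 0.0855 0.0337] bar ang -5.166795651848787 q [-0.0503  0.5564 -0.1989  1.977   0.1795  0.624   1.1147] w 0.014638818820514394 F [-1.1647  0.9021  5.4136]
shift [-0.5825 -2.0405 -1.8627] turn [0.0001 0.0002 0.1863]
59.21920716762543
```

Request:
apply_moves:
  targets: [1, 0, 0, -0.1, 0, 0, 0, 1, 0, 0, -0.4, 0, 0, 0, 1, 0, 0, -0.7, 0, 0, 0, 1, 0, 0, -1, 0, 0, 0, 1, 0, 0, -1, 0, 0, 0]

```text
time_s: 5.0
position: [0.53, 0.0859, 0.1375]
tcp_rot: [0.045, 0.999, 0.001, 0.004]
contact_force: [1.0, 1.0, -1.9]
width: 0.0149
grip_force: 58.6
```

Request:
apply_moves:
  targets: [1, -0.1, -0.2, -0.3, 0, 0, 0, 1, -0.2, -0.45, -0.6, 0, 0, 0, 1, -0.3, -0.7, -0.9, 0, 0, 0, 1, -0.3, -0.95, -0.9, 0, 0, 0, 1, -0.3, -0.95, -0.9, 0, 0, 0, 1, -0.3, -0.95, -0.9, 0, 0, 0]

```text
time_s: 5.6
position: [0.5475, -0.0127, 0.2223]
tcp_rot: [0.046, 0.999, 0.0, -0.001]
contact_force: [0.2, 0.8, -1.4]
width: 0.0151
grip_force: 58.8
```

```bash
python3 go.py 0.567 -0.123 0.225 -38.7
```

```text
t 5.7 pos [ 0.5476 -0.0108  0.2223] bar ang -5.093221570646747 q [ 0.1466  0.3058 -0.2116  1.824   0.0732  1.0214  1.3881] w 0.014805472000709441 F [ 0.1538  0.5506 -1.6175]
shift [-0.293  -1.1    -0.0284] turn [-0.     -0.0007  0.1867]
```

Request:
apply_moves:
  targets: [1, -0.1, -0.25, 0, 0, 0, 0.04, 1, -0.2, -0.5, 0, 0, 0, 0.08, 1, -0.29, -0.75, 0, 0, 0, 0.12, 1, -0.29, -1, 0, 0, 0, 0.16, 1, -0.29, -1, 0, 0, 0, 0.187, 1, -0.29, -1, 0, 0, 0, 0.187, 1, -0.29, -1, 0, 0, 0, 0.187]

```text
time_s: 6.4
position: [0.5682, -0.1122, 0.2226]
tcp_rot: [0.33, 0.944, 0.0, -0.001]
contact_force: [0.3, 0.5, -1.5]
width: 0.0149
grip_force: 58.8
```

```bash
python3 go.py 0.567 -0.123 0.222 -38.7
python3 - <<'E'
import cv2,numpy as np
from workcell import optics
s=optics.grab_frame("scene")["image"][:,:,::-1][130:230,200:340]
t=optics.grab_frame("top")["image"][:,:,::-1][140:240,230:350]
f=lambda a,k:cv2.resize(a,None,fx=k,fy=k,interpolation=cv2.INTER_CUBIC)
cv2.imwrite("pics/s3.png",f(s,5));cv2.imwrite("pics/t3.png",f(t,5))
E
```

```text
t 6.5 pos [ 0.5684 -0.1124  0.223 ] bar ang -38.58373375104164 q [ 0.1991  0.3519 -0.0622  1.7518  0.024   1.0392  1.0259] w 0.015026156218514967 F [ 0.2039  0.4509 -2.2864]
shift [-0.0551 -0.0912  0.0096] turn [ 0.0001 -0.0003  0.0006]
```

View pics/s3.png

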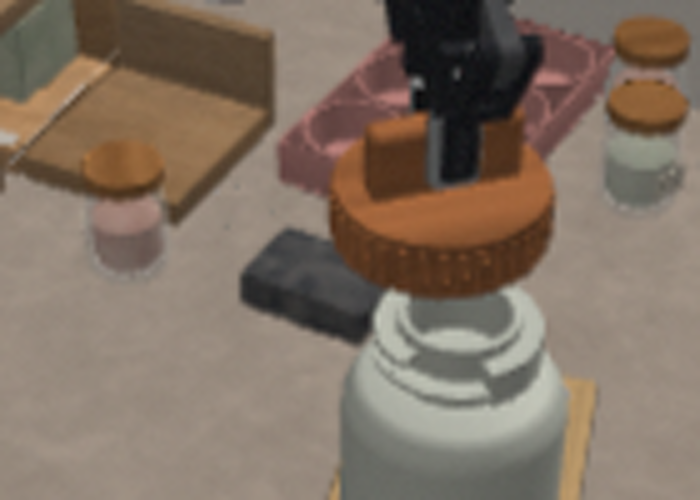

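The lid is held level. Its top ellipse spans x 331 to 553 in the crop, with the lower front edge at y≈296, and the jar neck is below it.

Run:
```python
from h import *
np.set_printoptions(precision=1,suppress=True)
p=manip.get_obs()["position"]; a=np.linspace(0,2*np.pi,200)
def ext(n,c,r,z,ox,oy,k=5):
    q=np.array([proj(n,[c[0]+r*np.cos(t),c[1]+r*np.sin(t),z]) for t in a]); q=(q-[ox,oy]+.5)*k-.5
    return q.min(0),q.max(0)
for d in (0,.005):
  for ang in (-38.6,51.4):
    c=p[:2]+d*np.array([np.cos(np.radians(ang)),np.sin(np.radians(ang))])
    print(d,ang,"scene top",*ext("scene",c,.0465,.217,200,130),"under",*ext("scene",c,.0465,.189,200,130),"TOP",*ext("top",c,.0465,.217,230,140))
for c in ([.567,-.123],): print("rim in",ext("scene",c,.0235,.15,200,130),"rim out",ext("scene",c,.028,.15,200,130),ext("top",c,.0235,.15,230,140))
```

```text
0 -38.6 scene top [337.2 119.1] [558.7 248.8] under [336.7 171.1] [553.6 302.5] TOP [211.8 130.7] [387.4 303. ]
0 51.4 scene top [337.2 119.1] [558.7 248.8] under [336.7 171.1] [553.6 302.5] TOP [211.8 130.7] [387.4 303. ]
0.005 -38.6 scene top [348.5 117.2] [569.7 246.5] under [347.7 169.2] [564.4 300.2] TOP [217.4 123.4] [393.  295.5]
0.005 51.4 scene top [333.6 113. ] [554.1 241.6] under [333.1 165. ] [549.  295.2] TOP [204.2 125.2] [379.8 297.3]
rim in (array([404.3, 280.1]), array([511.4, 348.1])) rim out (array([394.1, 273.8]), array([521.7, 355. ])) (array([266. , 199.7]), array([349.1, 281.4]))
```

View pics/t3.png

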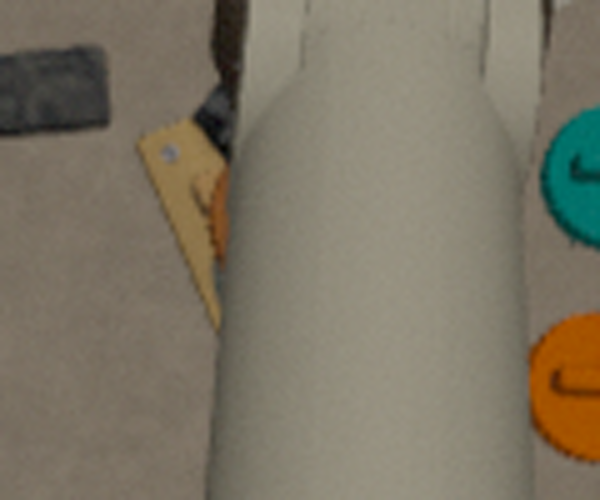

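In the scene view the lid sits about 2.6 mm toward −x along its bar from the grip. In the top view it is about 0, so I'll use −1.5 mm.

```bash
python3 go.py 0.5682 -0.124 0.185 -38.7
```

```text
t 6.8 pos [ 0.5683 -0.114   0.2233] bar ang -38.78711568322502 q [ 0.2001  0.3515 -0.0607  1.7514  0.0242  1.0393  1.0247] w 0.015037674047931385 F [ 0.4869 -0.4566 -2.272 ]
shift [-0.0616 -0.0791  0.3834] turn [ 0.      0.     -0.0005]
```

Request:
apply_moves:
  targets: [1, -0.03, -0.04, 0, 0, 0, 0, 1, -0.07, -0.085, 0, 0, 0, 0, 1, -0.07, -0.085, 0.1, 0, 0, 0, 1, -0.07, -0.085, 0.2, 0, 0, 0, 1, -0.07, -0.085, 0.3, 0, 0, 0, 1, -0.07, -0.085, 0.38, 0, 0, 0, 1, -0.07, -0.085, 0.38, 0, 0, 0, 1, -0.07, -0.085, 0.38, 0, 0, 0]

```text
time_s: 7.6
position: [0.5683, -0.125, 0.1849]
tcp_rot: [0.332, 0.943, -0.0, -0.0]
contact_force: [0.2, 0.6, -1.8]
width: 0.0153
grip_force: 58.8
```

```bash
python3 go.py 0.5682 -0.124 0.177 -38.7
python3 - <<'E'
import cv2,numpy as np
from workcell import optics
s=optics.grab_frame("scene")["image"][:,:,::-1][150:230,230:340]
f=lambda a,k:cv2.resize(a,None,fx=k,fy=k,interpolation=cv2.INTER_CUBIC)
cv2.imwrite("pics/s4.png",f(s,6))
E
python3 go.py 0.5682 -0.124 0.177 -38.7
```

```text
t 7.7 pos [ 0.5688 -0.1252  0.1857] bar ang -38.81523214729559 q [ 0.2143  0.3966 -0.0554  1.7803  0.026   0.9647  1.0417] w 0.014950398107256237 F [ 0.5683  0.1847 -1.6377]
shift [0.012  0.0052 0.0867] turn [ 0.0001  0.0002 -0.0006]
t 7.85 pos [ 0.5688 -0.1252  0.1858] bar ang -38.825083680697794 q [ 0.2144  0.3963 -0.0553  1.7804  0.026   0.9646  1.0417] w 0.01483839913813413 F [ 0.5582 -0.4447 -1.2862]
shift [0.0126 0.0059 0.0882] turn [ 0.0002  0.0003 -0.0007]
```

View pics/s4.png

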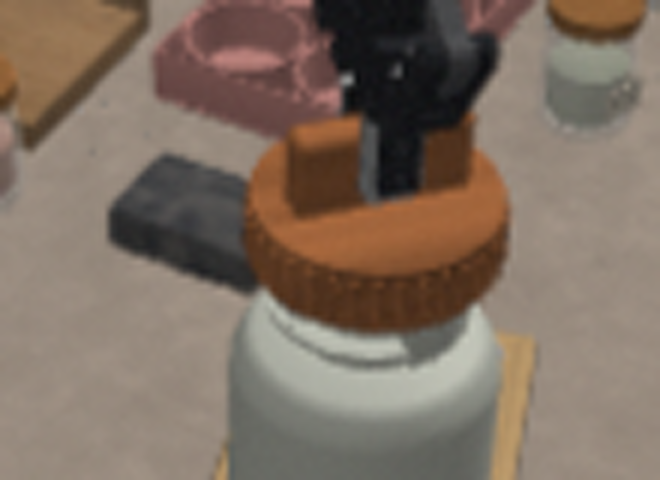

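The lid is just above the neck. The lid's silhouette spans x 246 to 511 (crop), and the jar body spans 230 to 500.

Run:
```python
from h import *
np.set_printoptions(precision=1,suppress=True)
a=np.linspace(0,2*np.pi,200)
def ext(c,r,z):
    q=np.array([proj("scene",[c[0]+r*np.cos(t),c[1]+r*np.sin(t),z]) for t in a]); q=(q-[230,150]+.5)*6-.5
    return q.min(0),q.max(0)
for c in([.567,-.123],[.5676,-.1251],[.570,-.123]): print(c,"disc",*ext(c,.0465,.1795),*ext(c,.0465,.152),"jar",*ext(c,.052,.10),*ext(c,.052,.08))
```

```text
[0.567, -0.123] disc [243.6 116.1] [503.7 276.2] [242.6 174.4] [497.5 336.1] jar [226.4 269.8] [501.1 453.4] [225.9 308. ] [496.8 492.3]
[0.5676, -0.1251] disc [249.4 117.2] [509.7 277.5] [248.3 175.5] [503.4 337.4] jar [231.9 270.9] [506.7 454.7] [231.3 309.1] [502.4 493.6]
[0.57, -0.123] disc [248.2 112.2] [507.7 271.6] [247.1 170.4] [501.4 331.4] jar [230.7 265.8] [504.8 448.6] [230.2 303.9] [500.5 487.5]
```

Request:
apply_moves:
  targets: [1, 0.01, 0.005, 0.02, 0, 0, 0, 1, 0.01, 0.005, 0.04, 0, 0, 0, 1, 0.01, 0.005, 0.06, 0, 0, 0, 1, 0.01, 0.005, 0.07, 0, 0, 0, 1, 0.01, 0.005, 0.08, 0, 0, 0, 1, 0.01, 0.005, 0.08, 0, 0, 0]

```text
time_s: 8.55
position: [0.5679, -0.1242, 0.177]
tcp_rot: [0.332, 0.943, -0.0, -0.0]
contact_force: [-0.1, -0.4, -1.6]
width: 0.015
grip_force: 58.8
```

Request:
apply_moves:
  targets: [1, 0, 0, 0.005, 0, 0, 0, 1, 0, 0, 0.01, 0, 0, 0, 1, 0, 0, 0.01, 0, 0, 0]

```text
time_s: 8.85
position: [0.5681, -0.1242, 0.1767]
tcp_rot: [0.332, 0.943, 0.0, 0.0]
contact_force: [-0.6, 1.1, 1.7]
width: 0.015
grip_force: 59.3
```

Request:
apply_moves:
  targets: [1, 0, 0, 0.005, 0, 0, 0, 1, 0, 0, 0.005, 0, 0, 0, 1, 0, 0, 0.005, 0, 0, -0.02, 1, 0.001, 0.001, 0.005, 0, 0, -0.05, 1, 0.002, 0.002, 0.005, 0, 0, -0.08, 1, 0.003, 0.003, 0.005, 0, 0, -0.11, 1, 0.004, 0.004, 0.005, 0, 0, -0.14, 1, 0.005, 0.005, 0.005, 0, 0, -0.17, 1, 0.005, 0.006, 0.005, 0, 0, -0.2, 1, 0.006, 0.007, 0.005, 0, 0, -0.23, 1, 0.007, 0.008, 0.005, 0, 0, -0.26, 1, 0.008, 0.01, 0.005, 0, 0, -0.29, 1, 0.009, 0.012, 0.005, 0, 0, -0.32, 1, 0.009, 0.012, 0.005, 0, 0, -0.334, 1, 0.009, 0.012, 0.005, 0, 0, -0.334, 1, 0.009, 0.012, 0.005, 0, 0, -0.334]

```text
time_s: 10.45
position: [0.5679, -0.1228, 0.1756]
tcp_rot: [-0.184, 0.983, 0.0, -0.0]
contact_force: [-0.1, 0.5, -1.1]
width: 0.015
grip_force: 58.8
```

```bash
python3 go.py 0.5684 -0.1225 0.1655 21.3
```

```text
t 10.55 pos [ 0.568  -0.1227  0.1757] bar ang 21.232551362121555 q [ 0.3787  0.4199 -0.2693  1.7851  0.1333  0.9544  1.9958] w 0.015398825867211073 F [ 0.3142  0.7884 -0.8802]
shift [-0.0049  0.0005  0.1017] turn [ 0.     -0.     -0.0004]
```

Request:
apply_moves:
  targets: [1, 0, 0, 0.02, 0, 0, 0, 1, 0, 0, 0.04, 0, 0, 0, 1, 0, 0, 0.06, 0, 0, 0, 1, 0, 0, 0.08, 0, 0, 0, 1, 0, 0, 0.09, 0, 0, 0, 1, 0, 0, 0.1, 0, 0, 0, 1, 0, 0, 0.1, 0, 0, 0]

```text
time_s: 11.25
position: [0.568, -0.1227, 0.1658]
tcp_rot: [-0.185, 0.983, 0.0, -0.0]
contact_force: [0.5, -0.2, -1.3]
width: 0.0153
grip_force: 59.0
```

Request:
apply_moves:
  targets: [1, 0, 0, 0.002, 0, 0, 0.03, 1, 0, -0.001, 0.002, 0, 0, 0.06, 1, 0, -0.002, 0.002, 0, 0, 0.09, 1, 0.001, -0.003, 0.002, 0, 0, 0.12, 1, 0.001, -0.004, 0.002, 0, 0, 0.15, 1, 0.001, -0.005, 0.002, 0, 0, 0.178, 1, 0.002, -0.006, 0.007, 0, 0, 0.208, 1, 0.002, -0.007, 0.013, 0, 0, 0.238, 1, 0.003, -0.008, 0.018, 0, 0, 0.268, 1, 0.003, -0.009, 0.024, 0, 0, 0.298, 1, 0.004, -0.01, 0.03, 0, 0, 0.328, 1, 0.004, -0.011, 0.035, 0, 0, 0.358, 1, 0.005, -0.012, 0.04, 0, 0, 0.389, 1, 0.005, -0.013, 0.041, 0, 0, 0.405, 1, 0.005, -0.014, 0.041, 0, 0, 0.42, 1, 0.005, -0.014, 0.041, 0, 0, 0.432, 1, 0.005, -0.014, 0.041, 0, 0, 0.432]

```text
time_s: 12.95
position: [0.5685, -0.1238, 0.1618]
tcp_rot: [0.473, 0.881, 0.0, 0.0]
contact_force: [0.8, 0.3, -1.1]
width: 0.0149
grip_force: 58.8
```

```bash
python3 go.py 0.5678 -0.1243 0.162 -58.7; python3 -c "
from workcell import manip;o=manip.get_obs();print(o['torque'],o['contact_force'])"
```

```text
t 13.05 pos [ 0.5684 -0.1239  0.1618] bar ang -56.38633358243145 q [ 0.1555  0.4228  0.0166  1.8031 -0.0088  0.9152  0.7627] w 0.014903047877178069 F [ 0.9792  0.3957 -0.5224]
shift [ 0.0002 -0.0069 -0.0018] turn [0.0002 0.0001 0.0129]
[ 0.15037066 -0.19182993 -0.0115001 ] [ 0.97918147  0.39567095 -0.52238514]
```

Request:
apply_moves:
  targets: [1, 0, 0, 0, 0, 0, 0.006, 1, 0, 0, 0, 0, 0, 0.012, 1, 0, 0, 0, 0, 0, 0.018, 1, 0, 0, 0, 0, 0, 0.018, 1, 0, 0, 0, 0, 0, 0.018]

```text
time_s: 13.55
position: [0.5692, -0.1235, 0.1619]
tcp_rot: [0.497, 0.868, 0.001, 0.001]
contact_force: [5.0, 3.0, -3.3]
width: 0.0151
grip_force: 58.7
```

```bash
python3 go.py 0.5678 -0.1243 0.162 -58.7; python3 -c "
from workcell import manip;o=manip.get_obs();print(o['torque'],o['contact_force'])"
```

```text
t 13.65 pos [ 0.5691 -0.1235  0.1619] bar ang -59.63285836959726 q [ 0.1457  0.423   0.0282  1.8029 -0.0154  0.914   0.7107] w 0.015180153893299226 F [ 4.8473  2.7179 -3.9306]
shift [-0.0004 -0.0159 -0.0009] turn [ 0.0006  0.0002 -0.0052]
[ 0.5914224  -1.1999897   0.42834241] [ 4.84730553  2.71786148 -3.93064055]
```

Request:
apply_moves:
  targets: [1, 0, 0, 0.003, 0, 0, 0.006, 1, 0, 0, 0.003, 0, 0, 0.008, 1, 0, 0, 0.003, 0, 0, 0.008]

```text
time_s: 13.95
position: [0.5692, -0.1235, 0.1619]
tcp_rot: [0.508, 0.862, 0.0, 0.001]
contact_force: [5.4, 1.3, -1.7]
width: 0.0151
grip_force: 60.3
```

```bash
python3 go.py 0.5678 -0.1243 0.162 -58.7; python3 -c "
from workcell import manip;o=manip.get_obs();print(o['torque'],o['contact_force'])"
```

```text
t 14.05 pos [ 0.5692 -0.1235  0.1619] bar ang -60.99333319086304 q [ 0.1414  0.423   0.0333  1.8031 -0.0175  0.9137  0.6886] w 0.015348516632150117 F [ 5.6291  0.8937 -2.2241]
shift [-0.0002 -0.0163 -0.0011] turn [ 0.0005  0.0004 -0.0127]
[ 0.59455855 -1.184086    1.03388813] [ 5.62909337  0.89371845 -2.2241252 ]
```

Request:
apply_moves:
  targets: [0.5, 0, 0, 0, 0, 0, 0, 0, 0, 0, 0, 0, 0, 0, -1, 0, 0, 0, 0, 0, 0, -1, 0, 0, 0, 0, 0, 0, -1, 0, 0, 0, 0, 0, 0, -1, 0, 0, 0, 0, 0, 0, -1, 0, 0, -0.2, 0, 0, 0, -1, 0, 0, -0.4, 0, 0, 0, -1, 0, 0, -0.7, 0, 0, 0, -1, 0, 0, -1, 0, 0, 0, -1, 0, 0, -1, 0, 0, 0]

```text
time_s: 15.15
position: [0.5708, -0.1248, 0.2662]
tcp_rot: [0.509, 0.861, 0.001, 0.004]
contact_force: [0.5, -0.4, 0.3]
width: 0.0853
grip_force: 0.0
```

Run:
```python
import cv2
from workcell import optics
s=optics.grab_frame("scene")["image"][:,:,::-1][140:260,210:340]
cv2.imwrite("pics/s5.png",cv2.resize(s,None,fx=5,fy=5,interpolation=cv2.INTER_CUBIC))
```

```text
(no output)
```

View pics/s5.png

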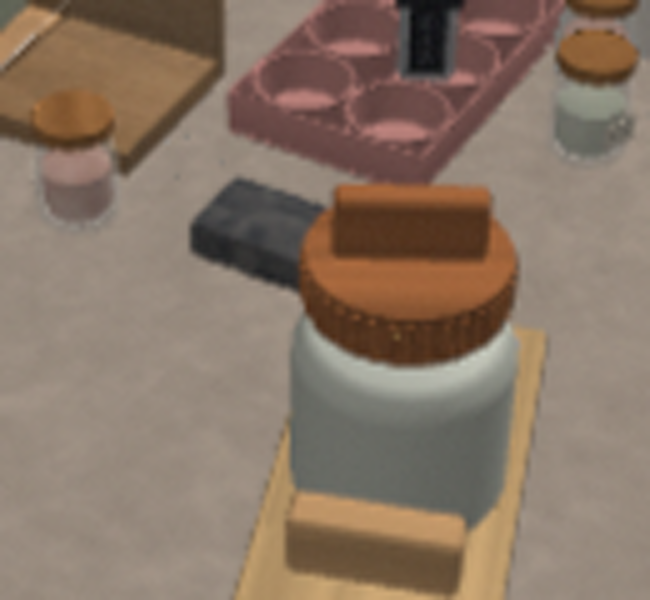

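The lid sits level and low on the jar, with its bar across the board (back top edge from (335,187) to (490,190)) and the gripper clear. I'll check the angle and then hand in.

Run:
```python
from h import *
s=lambda u,v,z:atz("scene",(u+.5)/5-.5+210,(v+.5)/5-.5+140,z)
a,b=s(335,187,.188),s(490,190,.188);d=b-a
ang=np.degrees(np.arctan2(d[1],d[0]));print(ang,np.linalg.norm(d))
if -66<ang<-52: print(manip.sign_off())
```

```text
-57.923012104257346 0.06644706490462907
the job is handed in; nothing more can be done
None
```

The larger wooden lid is screwed down tight at the stop on the white jar and released. The final picture shows it level with its bar about 79° clockwise of the board's long direction, and the job was handed in at about 15 s.

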